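Restock the empty lane of a medicine tray

ROBOT

A 7-joint arm with a two-finger parallel gripper is mounted at the origin on the work surface. World frame = base frame: x ahead of the robot, y to its left, z up, the work surface at z = 0. Lengths are in m, angles in rad, forces in N, time in s.
With the tool pointing down it reaches from about 0.4 to 0.875 m from the base axis. Payload 19.3 kg.
Tool frame: the origin (TCP) lies between the finger pads; the fingertips stand tcp_to_tips ahead of it and the grasp point (between the pads) lies 3 mm ahead of it (tcp_to_tips is the distance from the TCP to the fingertips, in m); z points along the fingers, y is the direction in which the jaws open and shut (so a half turn about z gives the same grasp; the last joint's range is limited). The gripper opens to 85 mm and grips with 20 to 120 N. Pads are 22 mm wide; open, the fingers measure 114 mm over their backs; the gripper's body (76 mm by 85 mm) begins 54 mm behind the grasp point. The pads swing forward as they close: fully open they stand 13 mm farther back than shut.
Start: joints at [-1.218, 0.521, -0.036, 1.599, 0.021, 1.021, -0.113], TCP at [0.256, 0.57, 0.253] pointing down, gripper open.
Joint ranges: [-2.91, 2.91], [-0.3, 2.13], [-1.5, 1.42], [0.17, 2.43], [-1.26, 4.41], [0.16, 1.93], [-2.52, 2.52]. Speed limits (rad/s): [1.89, 1.89, 2.39, 2.39, 3.01, 3.01, 3.01].

INTERFACE

Orientations are given as [roll, pitch, yaw] about the fixed x, y, z axes, in that order (R = Rz(yaw) Ry(pitch) Rx(roll)).
In Python, from rig import observe, get_image, camera_params, hand_in, tcp_to_tips gives the robot as it stands. The module is installed in compiled form; this text tells all that it offers.
- The arm moves only by the tool apply_moves, never from a script. Its argument "targets" is a list of rows, each an object with "xyz": the shift along the tool's x, y, z in mm, a list of three; "dr": the turn, a rotation vector about the tool's x, y, z in degrees, a list of three; "claw": the closure, from 0 (fully open) to 1 (shut). In form: [{"xyz": [dx, dy, dz], "dr": [wx, wy, wz], "claw": claw}, ...]. A call has 1 to 20 rows; each row is the pose to reach, as a shift and turn from the pose commanded when the call began, along the tool's axes at that moment; what a row does not reach only later rows make up. A row lasts 1/10 s, in which the tool goes at most 50 mm and 8.59 degrees, less where a joint would pass 70% of its speed; a pose out of reach is approached as far as the arm can. A call with a gripper value outside its range is refused whole. The fingers move at their own pace and stop on an object; "newtons" is the grip in N (left out, the last holds). Time passes only in rows, so rows that repeat a pose let the fingers close. It gives the time, the measured TCP pose, the force and the opening at its end, in the units of the state.
- observe(): the state, without advancing time (a new reading comes with each control period).
- get_image(name): name is "side" or "top" or "wrist"; returns (picture, depth): 420x560x3 uint8, blue, green, red; 420x560 float32, m along the optical axis (not along the pixel's ray), 0 where there is no reading.
- camera_params(name): a dict with "fx", "fy", "cx", "cy" (pixels), "k1" (the pictures are not rectified: a ray, as slopes to the right and down, at radius r is drawn at 1 + k1 r^2 times it, then the intrinsics apply), "R" (3x3) and "t" (3): a world point X has camera coordinates R X + t. Camera axes: x right, y down, z forward; pixel columns grow to the right and rows downward; lengths in m; the calibration is good to about 2 mm. A picture is of the moment at which its call begins: read the wrist's pose just before it. camera_params takes no time and is no camera call; for the wrist camera it gives the pose at the moment of the call.
- hand_in(): hands the job in, once; it reports no verdict.
The state is a dict: "t": time; "joint_pos": joint angles; "dq": joint speeds; "joint_efforts": joint torques, N m; "ee_pos": TCP position; "eef_rot": TCP orientation; "contact_force": force on the tool from outside, world axes, zero at the start; "wrist_torque": the same for the moment, N m; "finger_gap": opening from 0.0 (shut) to 1.0 (fully open).
Only numpy, scipy, OpenCV 4.12 (cv2) and the standard library are available. Lean on these libraries where they do the work, as an engineer would, in place of code of your own. Each camera call takes 0.05 s, during which the arm holds its last target. There are 200 camera calls.

TASK

Restock the empty lane of the medicine tray: using only the fingers, nudge the orange-banded carton into line, then push it gently down between the two blue rails until it sits square against the black back stop. The seals on its sides are fresh, so nothing, carton or gripper, may touch either rail; only push the carton, never lift or tip it, and leave everything else where it stands. When it is home, press that lane's green confirm button and let it go.

Things in the scene. Friction and masses are not known exactly. Their poses are not given: they have to be found in the camera images.
- tray: Dark teal two-lane tray, fixed; place and yaw vary. Origin: table level, on the empty lane's centre line, at its mouth. x runs down the lane to the back stop, y left, z up. Floor top at z = 6 mm. Before the rails, x -180 to 0, y -140 to 260 mm, it is an open apron with a 6 mm lip along its front edge. The second lane, y 62 to 178 mm, is stocked
- carton_center (a point): Centre (half-way up) of the loose white carton with an orange band and a red seal on each side: 110 mm long (its x), 100 wide (its y), 60 high, 0.2 to 0.4 kg. Starts flat on the apron before the empty lane, up to 25 mm off its centre line and turned up to 0.22 rad, wholly outside the lane. Its axes match the tray's when it is square in the lane
- stop_face (a point): Point on the front face of the black back stop, on the empty lane's centre line at the tray floor: tray x = 140, y = 0, z = 6 mm. The stop stands 52 mm above the floor. With the carton home, its centre is 55 mm before this point; axes as the tray's
- rail_right: Blue plastic guide rail on the right of the empty lane, 140 mm long, 4 mm thick, its top 25 mm above the tray floor (31 mm above the table). Same origin and axes as the tray; it stands at y = -62 to -58 mm, x = 0 to 140 mm. The lane between the two rails is 116 mm clear
- rail_left: Blue plastic guide rail on the left of the empty lane, shared with the stocked lane; same size; same origin and axes as the tray; it stands at y = 58 to 62 mm, x = 0 to 140 mm
- lane_button (a joint): Travel of the green confirm button of the empty lane: 0 m up, 0.006 m fully down; a spring needing about 5 N at the bottom brings it back up; it counts as pressed from 0.004 m
- lane_button_top (a point): Middle of the top of the green confirm button, 28 mm across, on a small white module at the right front corner of the tray (tray x = -120, y = -112 mm), lower than the carton; pressed straight down. The dark grey button at the left front corner belongs to the other lane and does not move
- stock: White carton with a blue band, 110 x 100 x 60 mm, loose, standing in the second lane near the back stop; stays. Origin at the middle of its underside
- bottle_tray: Loose amber pill bottle, 39 mm across, 76 mm high, standing on the apron before the second lane; stays. Origin at the middle of its underside
- bottle_table: Loose amber pill bottle, 39 mm across, 84 mm high, on the table to the right of the tray; stays. Origin at the middle of its underside
- cup: Loose blue cup with a green band, 82 mm across, 100 mm high, on the table to the right of the tray; stays. Origin at the middle of its underside
- organiser: Loose pill organiser with orange and purple lids, 75 x 215 x 27 mm, on the table to the left of the tray; stays. Origin at the middle of its underside
- lantern: Small black and white lantern, 110 mm across, 153 mm high, on the table to the left of the tray; stays. Origin at the middle of its underside
- scale: Round black and steel scale, 170 mm across, 24 mm high, on the table to the right; stays. Origin at the middle of its underside
Mind the look-alikes: they are no part of the job. What is shaped like the part that bears carton_center but pink or purple is not meant.

How it is judged:
By the outcome, as a careful person would: the job done as asked, in the order asked, and still so for the second after the job is handed in, with the robot touching nothing.
It also fails if it takes over 69 s, if anything falls off the work surface, if the arm or the gripper's body presses on something with over 40 N, if the wrist force passes 120 N, or if a joint passes its speed limit or range.

## Working session

There is one attempt and no reset: what is moved stays moved. The work goes in short steps, Python scripts to look and compute and a tool call to move; the robot and the scene stay as the last step left them, time stands still between calls to the robot, and variables do not carry over. Pictures are saved under pics/ and viewed, about 8 in all and at most 12, crops included, and the job is handed in when it is done.

Besides the shell and the picture viewer there is one more tool, called after ">>>" as name(argument=value, ...), one argument or row to a line, values as JSON. apply_moves: Moves the arm, as the interface text tells. Its arguments: {"type":"object","properties":{"targets":{"type":"array"},"newtons":{"type":"number"}},"required":["targets"]}

```bash
mkdir -p pics
python3 - <<'E'
from rig import *
import cv2,numpy as np
s=observe();print({k:np.round(v,3).tolist() for k,v in s.items()},tcp_to_tips)
for n in("top","side"):
    p,d=get_image(n);cv2.imwrite(f"pics/{n}0.png",p);np.save(f"pics/{n}0d.npy",d)
    print(n,camera_params(n))
E
```

```text
{'t': 0.0, 'joint_pos': [-1.218, 0.522, -0.036, 1.6, 0.021, 1.021, -0.113], 'dq': [0.001, 0.0, -0.0, -0.0, 0.0, 0.0, -0.001], 'joint_efforts': [0.002, -92.709, 1.98, -36.994, 0.018, 0.008, -0.0], 'ee_pos': [0.256, 0.57, 0.253], 'eef_rot': [-3.14, 0.0, 2.719], 'contact_force': [-1.298, 0.607, 0.053], 'wrist_torque': [-0.022, -0.033, -0.011], 'finger_gap': 1.001} 0.022
top {'fx': 504.422581863971, 'fy': 504.422581863971, 'cx': 278.7756179505464, 'cy': 210.61010192295296, 'k1': -0.010596671468565211, 'R': array([[ 0.02507478, -0.99968188, -0.00272107],
       [-0.99810478, -0.02488202, -0.05628263],
       [ 0.05619702,  0.00412719, -0.99841117]]), 't': array([-0.0336833 ,  0.49407646,  1.55682776])}
side {'fx': 469.2871139916298, 'fy': 469.2871139916298, 'cx': 279.8830022642788, 'cy': 209.09254707800542, 'k1': 0.003879716056513627, 'R': array([[ 0.94147151, -0.33679211, -0.01422904],
       [-0.26871354, -0.72433947, -0.63492154],
       [ 0.20352991,  0.60158408, -0.77244558]]), 't': array([-0.46947794,  0.13613401,  1.31664696])}
```

View pics/top0.png

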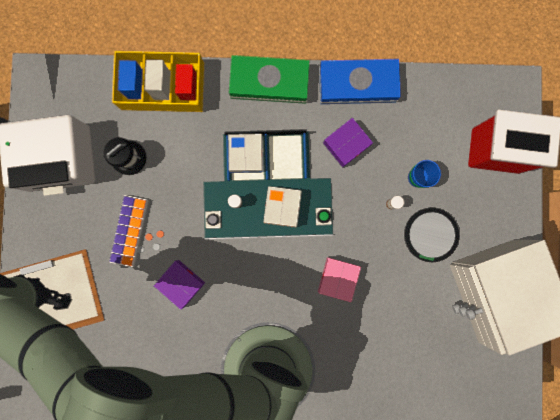

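View pics/side0.png

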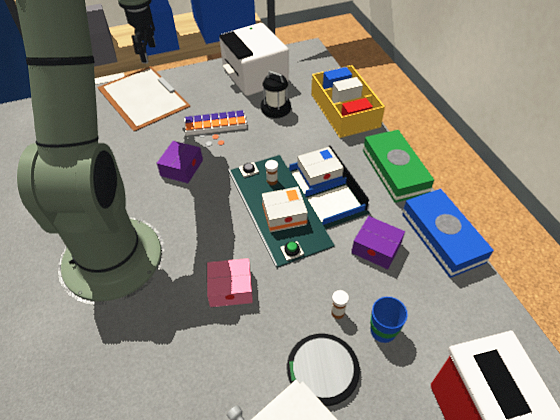

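The top view shows the tray with the empty lane at about px (288,155), the orange-banded carton at (282,206), the green button at (323,215), the grey button at (213,219) and a bottle at (235,200). The side view agrees, with the carton lying before the right-hand lane. Next I'll do a coarse localisation and work out the wrist camera's geometry.

```bash
cat > h.py <<'E'
import cv2,numpy as np
from rig import *
from scipy.spatial.transform import Rotation as Ro
def ray(c,uv):
    K=np.array([[c['fx'],0,c['cx']],[0,c['fy'],c['cy']],[0,0,1]])
    n=cv2.undistortPoints(np.float64(uv).reshape(-1,1,2),K,np.array([c['k1'],0,0,0.])).reshape(-1,2)
    d=np.c_[n,np.ones(len(n))]@c['R']; return -c['R'].T@c['t'],d
def plane(c,uv,z):
    o,d=ray(c,uv); return o+d*((z-o[2])/d[:,2])[:,None]
def proj(c,X):
    K=np.array([[c['fx'],0,c['cx']],[0,c['fy'],c['cy']],[0,0,1]])
    return cv2.projectPoints(np.float64(X).reshape(-1,1,3),cv2.Rodrigues(c['R'])[0],c['t'],K,np.array([c['k1'],0,0,0.]))[0].reshape(-1,2)
def toolR(s): return Ro.from_euler('xyz',s['eef_rot']).as_matrix()
def dtool(s,X): return toolR(s).T@(np.array(X)-s['ee_pos'])*1000
E
python3 - <<'E'
from h import *
np.set_printoptions(precision=4,suppress=True)
c=camera_params("top");s=observe()
print("buttons",plane(c,[(323,215),(213,219)],.03))
print("apron front corners",plane(c,[(205,238),(333,234)],.006),"carton",plane(c,[(283,205)],.066))
w=camera_params("wrist");R=toolR(s);o=-w['R'].T@w['t']
print(w['fx'],w['k1'],"cam in tool",R.T@(o-s['ee_pos']),"\n",(w['R']@R))
print(R)
E
```

```text
buttons [[ 0.4837 -0.1579  0.03  ]
 [ 0.4629  0.1805  0.03  ]]
apron front corners [[ 0.4038  0.2068  0.006 ]
 [ 0.4263 -0.1923  0.006 ]] carton [[ 0.5091 -0.0338  0.066 ]]
360.0518250106917 -0.07609464471346711 cam in tool [ 0.0781  0.0002 -0.1202] 
 [[-0.0001  1.      0.0009]
 [-0.9519  0.0002 -0.3064]
 [-0.3064 -0.0009  0.9519]]
[[-0.9119  0.4104 -0.0003]
 [ 0.4104  0.9119 -0.0009]
 [-0.0001 -0.001  -1.    ]]
```

Coarse tray origin is about (0.598, -0.043) with yaw about 0.056. Next I'll go to an overview with the wrist camera, jaws along the lane.

>>> apply_moves(
  targets=[
    {"xyz": [-245, -194, -60], "dr": [0, 0, 30], "claw": 0},
    {"xyz": [-245, -194, -60], "dr": [0, 0, 30], "claw": 0},
    {"xyz": [-245, -194, -60], "dr": [0, 0, 30], "claw": 0},
    {"xyz": [-245, -194, -60], "dr": [0, 0, 30], "claw": 0},
    {"xyz": [-491, -388, -77], "dr": [0, 0, 62.6], "claw": 0.5},
    {"xyz": [-491, -388, -77], "dr": [0, 0, 62.6], "claw": 0.5},
    {"xyz": [-491, -388, -77], "dr": [0, 0, 62.6], "claw": 0.5},
    {"xyz": [-491, -388, -77], "dr": [0, 0, 62.6], "claw": 0.5},
    {"xyz": [-491, -388, -77], "dr": [0, 0, 62.6], "claw": 0.5},
    {"xyz": [-491, -388, -77], "dr": [0, 0, 62.6], "claw": 0.5},
    {"xyz": [-491, -388, -77], "dr": [0, 0, 62.6], "claw": 0.5},
    {"xyz": [-491, -388, -77], "dr": [0, 0, 62.6], "claw": 0.5},
    {"xyz": [-491, -388, -77], "dr": [0, 0, 62.6], "claw": 0.5},
    {"xyz": [-491, -388, -77], "dr": [0, 0, 62.6], "claw": 0.5},
    {"xyz": [-491, -388, -77], "dr": [0, 0, 62.6], "claw": 0.5},
    {"xyz": [-491, -388, -77], "dr": [0, 0, 62.6], "claw": 0.5},
  ],
)

```text
t: 1.7
ee_pos: [0.5446, 0.0157, 0.33]
eef_rot: [-3.141, -0.0, 1.627]
contact_force: [-0.4, 0.6, 0.3]
finger_gap: 0.499
```

Run:
```python
from h import *
c=camera_params("wrist");p,d=get_image("wrist");s=observe()
cv2.imwrite("pics/w1.png",p);np.save("pics/w1d.npy",d);np.save("pics/w1c.npy",c,allow_pickle=True)
print(s['ee_pos'],s['eef_rot'],s['joint_pos'],s['finger_gap'])
```

```text
[0.54462976 0.01582602 0.33011394] [-3.14111108e+00 -3.91831853e-04  1.62784685e+00] [-0.46139617  0.33859745  0.4290724   1.73207046 -0.1557289   1.10499511
  0.07350266] 0.5003761341274365
```

View pics/w1.png

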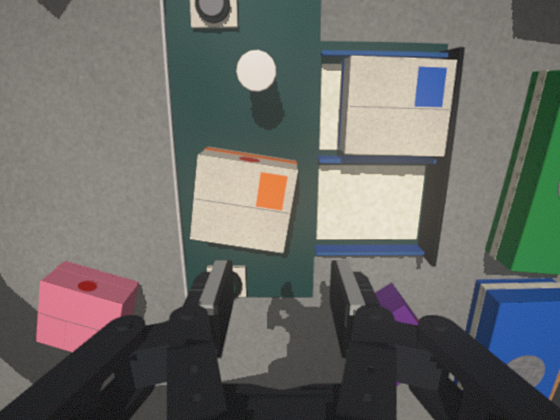

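The wrist view shows the carton's top face with corners at about (200,153), (297,165), (285,252) and (191,240). The rails run (318,159)-(437,160) and (315,248)-(424,252), and the stop is at px x≈425. Now to measure it.

```bash
cat >> h.py <<'E'
def cloud(c,d):
    v,u=np.mgrid[:d.shape[0],:d.shape[1]]
    o,r=ray(c,np.c_[u.ravel(),v.ravel()]); X=o+r*d.ravel()[:,None]; X[d.ravel()==0]=np.nan
    return X.reshape(*d.shape,3)
def rect(c,m,z):
    """min-area rectangle of the largest blob of mask m, on plane z: centre, long-side yaw in tray-ish sense, size"""
    k,_=cv2.findContours(m.astype(np.uint8),cv2.RETR_EXTERNAL,cv2.CHAIN_APPROX_NONE)
    k=max(k,key=cv2.contourArea); P=plane(c,k.reshape(-1,2),z)[:,:2]
    (cx,cy),(w,h),a=cv2.minAreaRect((P*1000).astype(np.float32))
    return np.array([cx,cy]),(w,h),(a+45)%90-45,P
E
python3 - <<'E'
from h import *
np.set_printoptions(precision=4,suppress=True)
p=cv2.imread("pics/w1.png");d=np.load("pics/w1d.npy");c=np.load("pics/w1c.npy",allow_pickle=True).item()
X=cloud(c,d);z=X[...,2];hsv=cv2.cvtColor(p,cv2.COLOR_BGR2HSV)
for n,b in(("carton",(150,260,180,310)),("stock",(50,165,335,465))):
    m=np.zeros(z.shape,bool);m[b[0]:b[1],b[2]:b[3]]=True
    sel=m&(z>.055)&(z<.08);print(n,"top z",np.median(z[sel]),z[sel].std())
    r=rect(c,cv2.morphologyEx((m&(z>.0595)&(z<.075)).astype(np.uint8),cv2.MORPH_OPEN,np.ones((3,3))),.066);print(r[:3])
blue=(hsv[...,0]>100)&(hsv[...,0]<125)&(hsv[...,1]>110)
for n,b in(("railL",(152,170,312,440)),("railR",(240,262,305,430)),("railLL",(44,62,318,450))):
    m=np.zeros(z.shape,bool);m[b[0]:b[1],b[2]:b[3]]=True;m&=blue
    v,u=np.nonzero(m);print(n,m.sum(),"z",np.nanpercentile(z[m],[10,50,90]),u.min(),u.max())
    # per-column rows: top and bottom edges
    P=[];Q=[]
    for col in range(u.min()+3,u.max()-3):
        r=v[u==col]
        if len(r): P.append((col,r.min()));Q.append((col,r.max()))
    for q in(P,Q):
        W=plane(c,q,.031)[:,:2];l=cv2.fitLine((W*1000).astype(np.float32),cv2.DIST_HUBER,0,.01,.01).ravel();print("  edge dir deg",np.degrees(np.arctan(l[1]/l[0])),"pt",l[2:])
    W=plane(c,[(u.min(),np.median(v[u==u.min()])),(u.max(),np.median(v[u==u.max()]))],.031);print("  ends",W[:,:2]*1000)
E
```

```text
carton top z 0.06567890241858698 0.0012292089351194026
(array([503.18  , -29.6377]), (101.46644592285156, 110.12162017822266), -5.9741363525390625)
stock top z 0.06556416736548759 0.002292885902937358
(array([663.6684,  85.9195]), (111.54402923583984, 100.3158187866211), 2.4061365127563477)
railL 76 z [0.02   0.03   0.0316] 318 435
  edge dir deg 3.4068282 pt [598.3818  23.3797]
  edge dir deg 3.8475833 pt [601.1703  18.903 ]
  ends [[587.5782  22.7392]
 [727.6078  27.8837]]
railR 1012 z [0.0115 0.0233 0.0314] 315 423
  edge dir deg 3.0134993 pt [650.7584 -86.3773]
  edge dir deg 2.9406219 pt [669.6297 -98.0019]
  ends [[593.7313 -90.8176]
 [734.5108 -92.6189]]
railLL 575 z [0.0294 0.0307 0.0318] 322 448
  edge dir deg 3.6621091 pt [653.0224 144.076 ]
  edge dir deg 2.977804 pt [641.9035 139.8284]
  ends [[582.3346 137.8774]
 [722.2487 146.9091]]
```

Run:
```python
from h import *
np.set_printoptions(precision=4,suppress=True)
p=cv2.imread("pics/w1.png");d=np.load("pics/w1d.npy");c=np.load("pics/w1c.npy",allow_pickle=True).item()
X=cloud(c,d);g=p.astype(int).sum(2)
# lip: brightest column near expected line ; outer tray edge: step at apron back edge near x 313-320 (rows 200-290 floor of lane etc skipped)
P=[(150+int(np.argmax(g[r,150:200])),r) for r in range(30,260)]
for z in(.006,.012):
    W=plane(c,P,z)[:,:2];l=cv2.fitLine((W*1000).astype(np.float32),cv2.DIST_HUBER,0,.01,.01).ravel();print("lip dir",np.degrees(np.arctan2(-l[0]*np.sign(l[1]),abs(l[1]))),l[2:])
# white lane floor
hsv=cv2.cvtColor(p,cv2.COLOR_BGR2HSV);m=np.zeros(g.shape,np.uint8);m[160:250,310:430]=(g[160:250,310:430]>450)
r=rect(c,cv2.morphologyEx(m,cv2.MORPH_OPEN,np.ones((5,5))),.006);print("floor",r[:3])
m=np.zeros(g.shape,np.uint8);m[45:95,230:280]=(X[45:95,230:280,2]>.07);r=rect(c,m,.082);print("bottle",r[:3],np.nanmedian(X[...,2][m>0]))
O=np.array([591.3,-40.7]);a=np.radians(3.0);T=np.array([[np.cos(a),np.sin(a)],[-np.sin(a),np.cos(a)]])
print("bottle tray",T@(r[0]-O))
m=(hsv[...,0]>45)&(hsv[...,0]<80)&(hsv[...,1]>120);m[:255]=0;m[300:]=0;m[:,:190]=0;m[:,260:]=0
v,u=np.nonzero(m);print("green px",len(u),u.mean() if len(u) else 0,v.mean() if len(u) else 0)
from itertools import product
for n,q in dict(rL0=(0,60,31),rR0=(0,-60,31),rL1=(140,60,31),rR1=(140,-60,31),s=(140,0,6),btn=(-120,-112,30),lipc=(-180,0,12)).items():
    w=np.array([*(T.T@np.array(q[:2])+O),q[2]])/1000;print(n,proj(c,[w]).ravel(),w)
```

```text
lip dir 8.9905615 [412.4512  53.5707]
lip dir 8.992706 [414.1944  54.0395]
floor (array([662.4614, -40.3305]), (136.01699829101562, 92.52285766601562), 3.0616774559020996)
bottle (array([514.3358, 112.6193]), (37.8217887878418, 37.043521881103516), 2.9967994689941406) 0.08149563094401624
bottle tray [-68.8347 157.1371]
green px 0 0 0
rL0 [318.2358 159.9908] [0.5882 0.0192 0.031 ]
rR0 [314.8873 253.0411] [ 0.5944 -0.1006  0.031 ]
rL1 [435.0941 161.1267] [0.728  0.0265 0.031 ]
rR1 [422.7095 252.9636] [ 0.7342 -0.0933  0.031 ]
s [421.4927 202.934 ] [ 0.7311 -0.0334  0.006 ]
btn [223.2462 287.7978] [ 0.4773 -0.1588  0.03  ]
lipc [174.7637 203.2431] [ 0.4115 -0.0501  0.012 ]
```

>>> apply_moves(
  targets=[
    {"xyz": [36, -43, 40], "dr": [0, 0, 0.3], "claw": 0.25},
    {"xyz": [36, -43, 80], "dr": [0, 0, 0.3], "claw": 0.25},
    {"xyz": [36, -43, 130], "dr": [0, 0, 0.3], "claw": 0.25},
    {"xyz": [36, -43, 180], "dr": [0, 0, 0.3], "claw": 0.25},
    {"xyz": [36, -43, 220], "dr": [0, 0, 0.3], "claw": 0.25},
    {"xyz": [36, -43, 250], "dr": [0, 0, 0.3], "claw": 0.25},
    {"xyz": [36, -43, 270], "dr": [0, 0, 0.3], "claw": 0.25},
    {"xyz": [36, -43, 285], "dr": [0, 0, 0.3], "claw": 0.25},
    {"xyz": [36, -43, 285], "dr": [0, 0, 0.3], "claw": 0.25},
    {"xyz": [36, -43, 285], "dr": [0, 0, 0.3], "claw": 0.25},
  ],
)

```text
t: 2.75
ee_pos: [0.5, 0.0488, 0.0457]
eef_rot: [-3.142, -0.0, 1.622]
contact_force: [-0.3, 0.7, 0.9]
finger_gap: 0.749
```

```bash
cat >> h.py <<'E'
O=np.array([591.3,-40.7]);A=np.radians(3.0);T=np.array([[np.cos(A),np.sin(A)],[-np.sin(A),np.cos(A)]])
def tray(P): return (np.atleast_2d(P)[:,:2]*1000-O)@T.T   # world m -> tray mm
def world(x,y,z): return np.array([*(T.T@np.array([x,y])+O),z])/1000
def shot(n,cam="wrist"):
    c=camera_params(cam);p,d=get_image(cam);s=observe();cv2.imwrite(f"pics/{n}.png",p);np.save(f"pics/{n}d.npy",d);np.save(f"pics/{n}c.npy",c,allow_pickle=True)
    print("tcp tray",np.round(tray(s['ee_pos'])[0],1),"z",round(s['ee_pos'][2],4),"yaw",np.round(np.degrees(s['eef_rot'][2])-3,2),"F",np.round(s['contact_force'],1),"gap",round(s['finger_gap'],2),"t",round(s['t'],2))
    return c,p,d,s
E
python3 - <<'E'
from h import *
shot("w2")
E
```

```text
tcp tray [-86.2  94. ] z 0.0461 yaw 89.91 F [ 0.5 -0.  -0.5] gap 0.75 t 2.8
```

View pics/w2.png

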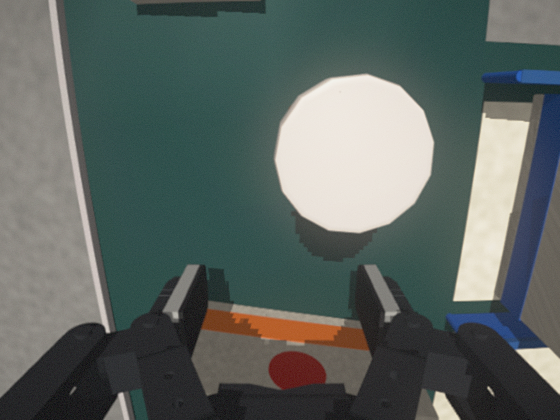

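The fingers stand left of the carton's side face, and the red seal at (297,370) lies between them. Next I'll nudge it slowly toward the centre line.

>>> apply_moves(
  targets=[
    {"xyz": [-3, 0, 0], "dr": [0, 0, 0], "claw": 0.25},
    {"xyz": [-6, 0, 0], "dr": [0, 0, 0], "claw": 0.25},
    {"xyz": [-9, 0, 0], "dr": [0, 0, 0], "claw": 0.25},
    {"xyz": [-12, 0, 0], "dr": [0, 0, 0], "claw": 0.25},
    {"xyz": [-14, 0, 0], "dr": [0, 0, 0], "claw": 0.25},
    {"xyz": [-16, 0, 0], "dr": [0, 0, 0], "claw": 0.25},
    {"xyz": [-18, 0, 0], "dr": [0, 0, 0], "claw": 0.25},
    {"xyz": [-20, 0, 0], "dr": [0, 0, 0], "claw": 0.25},
    {"xyz": [-22, 0, 0], "dr": [0, 0, 0], "claw": 0.25},
    {"xyz": [-24, 0, 0], "dr": [0, 0, 0], "claw": 0.25},
    {"xyz": [-26, 0, 0], "dr": [0, 0, 0], "claw": 0.25},
    {"xyz": [-28, 0, 0], "dr": [0, 0, 0], "claw": 0.25},
    {"xyz": [-30, 0, 0], "dr": [0, 0, 0], "claw": 0.25},
    {"xyz": [-31, 0, 0], "dr": [0, 0, 0], "claw": 0.25},
    {"xyz": [-32, 0, 0], "dr": [0, 0, 0], "claw": 0.25},
    {"xyz": [-32, 0, 0], "dr": [0, 0, 0], "claw": 0.25},
    {"xyz": [-32, 0, 0], "dr": [0, 0, 0], "claw": 0.25},
  ],
)

```text
t: 4.5
ee_pos: [0.5018, 0.016, 0.0453]
eef_rot: [3.141, 0.0, 1.621]
contact_force: [0.0, 0.8, 0.7]
finger_gap: 0.751
```

Run:
```python
from h import *
c,p,d,s=shot("w3")
c,p,d,s=shot("t3","top")
X=cloud(c,d);Y=tray(X.reshape(-1,3)).reshape(*d.shape,2);z=X[...,2]
m=(z>.055)&(z<.075)&(abs(Y[...,1])<70)&(Y[...,0]>-170)&(Y[...,0]<0)
v,u=np.nonzero(m);print(m.sum(),u.min(),u.max(),v.min(),v.max());r=rect(c,m,.066);print(tray(r[0]/1000),r[1:3])
```

```text
tcp tray [-86.5  61.3] z 0.0453 yaw 89.87 F [-0.6  1.1  0.4] gap 0.75 t 4.55
tcp tray [-86.4  61.4] z 0.0453 yaw 89.87 F [-1.3  1.  -0.2] gap 0.75 t 4.6
589 281 303 186 222
[[-79.38144839 -16.08919943]] ((108.86878967285156, 66.14341735839844), 1.2812237739562988)
```

>>> apply_moves(
  targets=[
    {"xyz": [12, 0, 0], "dr": [0, 0, 0], "claw": 0.25},
    {"xyz": [14, 0, -30], "dr": [0, 0, 0], "claw": 0.25},
    {"xyz": [5, 10, -70], "dr": [0, 0, 0], "claw": 0.25},
    {"xyz": [-12, 27, -120], "dr": [0, 0, 0], "claw": 0.25},
    {"xyz": [-12, 27, -170], "dr": [0, 0, 0], "claw": 0.25},
    {"xyz": [-12, 27, -210], "dr": [0, 0, 0], "claw": 0.25},
    {"xyz": [-12, 27, -240], "dr": [0, 0, 0], "claw": 0.25},
    {"xyz": [-12, 27, -255], "dr": [0, 0, 0], "claw": 0.25},
    {"xyz": [-12, 27, -255], "dr": [0, 0, 0], "claw": 0.25},
    {"xyz": [-12, 27, -255], "dr": [0, 0, 0], "claw": 0.25},
  ],
)

```text
t: 5.6
ee_pos: [0.5291, 0.0064, 0.3]
eef_rot: [3.142, -0.0, 1.622]
contact_force: [0.3, -0.1, -0.6]
finger_gap: 0.75
```

```bash
cat > car.py <<'E'
from h import *
import sys
def carton(c,p,d):
    X=cloud(c,d);Y=tray(X.reshape(-1,3)).reshape(*d.shape,2);z=X[...,2]
    m=(z>.0595)&(z<.074)&(abs(Y[...,1])<75)&(Y[...,0]>-170)&(Y[...,0]<138)
    m=cv2.morphologyEx(m.astype(np.uint8),cv2.MORPH_OPEN,np.ones((3,3)))
    r=rect(c,m,.066);print("carton tray",np.round(tray(r[0]/1000)[0],1),"size",np.round(r[1],1),"yaw",round(r[2]-3,2))
    cor=cv2.boxPoints((tuple(r[0]),r[1],r[2])); return r
E
python3 - <<'E'
from car import *
c,p,d,s=shot("w4");carton(c,p,d)
q=p.copy()
for a,b in(((0,58),(140,58)),((0,62),(140,62)),((0,-58),(140,-58)),((0,-62),(140,-62))):
    P=proj(c,[world(*a,.031),world(*b,.031)]);cv2.line(q,*[tuple(int(i) for i in np.round(x)) for x in P],(0,0,255),1)
for t in((140,58,.006),(140,-58,.006),(-180,0,.012),(-120,-112,.03)): cv2.circle(q,tuple(int(i) for i in np.round(proj(c,[world(*t)])[0])),2,(0,255,255),-1)
cv2.imwrite("pics/w4o.png",q)
E
```

```text
tcp tray [-59.8  50.1] z 0.2995 yaw 89.9 F [-0.6 -0.1 -0.1] gap 0.75 t 5.65
carton tray [-81.2  -0.1] size [110.  101.2] yaw -1.9
```

View pics/w4o.png

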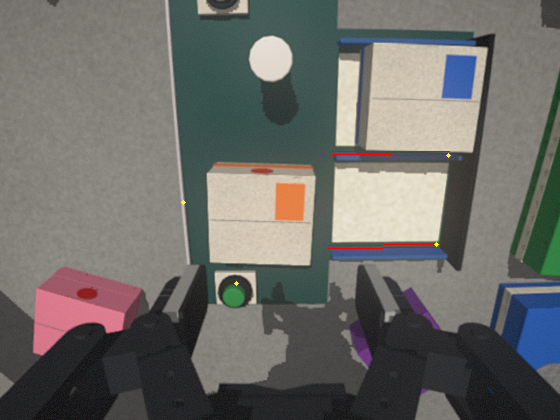

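The overlay shows my rail lines about 4-5 px toward +y of the true rails, and the predicted button about 9 px off. Carton and tray should be measured in the same view, so I'll refit the tray here from both colour and depth.

```bash
cat > fit.py <<'E'
from car import *
def rails(n):
    p=cv2.imread(f"pics/{n}.png");d=np.load(f"pics/{n}d.npy");c=np.load(f"pics/{n}c.npy",allow_pickle=True).item()
    X=cloud(c,d);Y=tray(X.reshape(-1,3)).reshape(*d.shape,2);z=X[...,2]
    hsv=cv2.cvtColor(p,cv2.COLOR_BGR2HSV);blue=(hsv[...,0]>100)&(hsv[...,0]<128)&(hsv[...,1]>90)
    for y0 in(-60,60,180):
        m=blue&(abs(Y[...,1]-y0)<12)&(Y[...,0]>-8)&(Y[...,0]<145)&(z>.0265)&(z<.036)
        if m.sum()<40: print(y0,"few",m.sum());continue
        v,u=np.nonzero(m);W=tray(plane(c,np.c_[u,v],.031))
        k=np.polyfit(W[:,0],W[:,1],1);print(y0,m.sum(),"fit y at x=0,70,140",np.round(np.polyval(k,[0,70,140]),1),"x range",np.round(np.percentile(W[:,0],[0,1,99,100]),1),"sd",round(np.std(W[:,1]-np.polyval(k,W[:,0])),2),"z",round(np.median(z[m]),4))
    m=(hsv[...,0]>45)&(hsv[...,0]<80)&(hsv[...,1]>120)&(abs(Y[...,0]+120)<30)&(abs(Y[...,1]+112)<30)
    if m.sum()>20: v,u=np.nonzero(m);print("button",m.sum(),u.mean(),v.mean(),"z",np.nanpercentile(z[m],[50,90]),np.median(Y[m],0),tray(plane(c,[(u.mean(),v.mean())],np.nanmedian(z[m]))))
    dark=(p.max(2)<60)&(z>.045)&(z<.07)&(Y[...,0]>120)&(Y[...,0]<170)&(abs(Y[...,1])<55)
    v,u=np.nonzero(dark)
    if len(u)>30:
        W=tray(plane(c,np.c_[u,v],.058));print("stop top",len(u),"x",np.round(np.percentile(W[:,0],[1,5,50,95]),1))
    carton(c,p,d)
    ap=(abs(z-.006)<.02)&(Y[...,0]>-170)&(Y[...,0]<-150)&(abs(Y[...,1])<40);print("apron z",np.nanmedian(z[ap]))
if __name__=="__main__":
    for n in sys.argv[1:]: print(n);rails(n)
E
python3 fit.py w1 w4
```

```text
w1
-60 450 fit y at x=0,70,140 [-59.6 -59.3 -59. ] x range [  1.4   3.3 139.2 140.6] sd 1.72 z 0.0308
60 110 fit y at x=0,70,140 [60.1 59.9 59.7] x range [  0.9   2.  139.9 140. ] sd 1.63 z 0.0306
180 603 fit y at x=0,70,140 [179.5 179.9 180.3] x range [  0.4   1.6 139.6 140.8] sd 1.44 z 0.0308
stop top 132 x [135.3 136.1 140.4 144.6]
carton tray [-87.4  15.7] size [101.5 110.1] yaw -8.97
apron z 0.005617859087827082
w4
-60 511 fit y at x=0,70,140 [-59.6 -59.3 -58.9] x range [  2.2   3.4 139.6 141.3] sd 1.77 z 0.0307
60 119 fit y at x=0,70,140 [60.1 60.2 60.3] x range [  1.5   1.5 140.4 140.5] sd 1.51 z 0.0308
180 629 fit y at x=0,70,140 [179.2 179.6 180.1] x range [  1.    2.9 139.7 141. ] sd 1.44 z 0.0308
button 351 233.11680911680912 296.0854700854701 z [0.0356143  0.03674145] [-118.65384172 -110.49892408] [[-118.6452302  -110.53407924]]
stop top 596 x [134.1 134.6 139.1 144. ]
carton tray [-81.2  -0.1] size [110.  101.2] yaw -1.9
apron z 0.00566074290061358
```

The overlay mismatch was only a unit slip, since I drew it at z≈0. The fits put the rails at y = -59.3, 60 and 179.7, so the tray frame is right to within 1 mm. The carton is at (-81, 0) with yaw -1.9°. Next I'll go behind it with the fingers spread across the lane.

>>> apply_moves(
  targets=[
    {"xyz": [-25, -50, 0], "dr": [0, 0, -30], "claw": 0.4},
    {"xyz": [-25, -50, 0], "dr": [0, 0, -30], "claw": 0.4},
    {"xyz": [-25, -50, 0], "dr": [0, 0, -30], "claw": 0.4},
    {"xyz": [-50, -101, 0], "dr": [0, 0, -60], "claw": 0.4},
    {"xyz": [-50, -101, 0], "dr": [0, 0, -60], "claw": 0.4},
    {"xyz": [-50, -101, 0], "dr": [0, 0, -60], "claw": 0.4},
    {"xyz": [-50, -101, 0], "dr": [0, 0, -60], "claw": 0.4},
    {"xyz": [-50, -101, 20], "dr": [0, 0, -90], "claw": 0.4},
    {"xyz": [-50, -101, 50], "dr": [0, 0, -90], "claw": 0.4},
    {"xyz": [-50, -101, 90], "dr": [0, 0, -90], "claw": 0.4},
    {"xyz": [-50, -101, 130], "dr": [0, 0, -90], "claw": 0.4},
    {"xyz": [-50, -101, 160], "dr": [0, 0, -90], "claw": 0.4},
    {"xyz": [-50, -101, 190], "dr": [0, 0, -90], "claw": 0.4},
    {"xyz": [-50, -101, 190], "dr": [0, 0, -90], "claw": 0.4},
    {"xyz": [-50, -101, 190], "dr": [0, 0, -90], "claw": 0.4},
  ],
)

```text
t: 7.15
ee_pos: [0.4304, -0.0494, 0.1102]
eef_rot: [-3.142, -0.002, -3.092]
contact_force: [-0.0, -0.6, 0.1]
finger_gap: 0.598
```

Run:
```python
from car import *
c,p,d,s=shot("w5");carton(c,p,d);print(s['joint_pos'])
```

```text
tcp tray [-160.5   -0.3] z 0.111 yaw -180.14 F [-0.4  0.4  0.3] gap 0.59 t 7.2
carton tray [-107.7   -0.8] size [66.3 82.1] yaw -0.09
[-0.12696245  0.47686776  0.13291844  2.20868893 -0.1363142   0.46339891
  1.73406389]
```

View pics/w5.png

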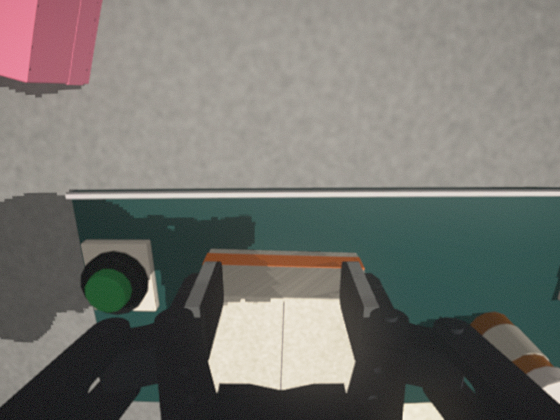

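Run:
```python
from car import *
c=np.load("pics/w5c.npy",allow_pickle=True).item()
print(tray(plane(c,[(225,298),(283,300),(340,300)],.066)),tray(plane(c,[(225,250),(283,251),(340,252)],.006)))
for x in(-150,-172): print(x,proj(c,[world(x,-25,28),world(x,25,28),world(x,-25,90)]))
```

```text
[[-136.03452848  -30.12468174]
 [-134.86301295    0.38669028]
 [-134.68471585   30.43704501]] [[-136.28118066  -39.01385235]
 [-135.50802276    0.60473992]
 [-134.60514358   39.61453657]]
-150 [[241.28859989 244.53332837]
 [322.95649322 244.36372919]
 [226.78042862 299.996942  ]]
-172 [[239.90659765 210.42140204]
 [324.19920789 210.23498312]
 [224.07919733 255.6577335 ]]
```

>>> apply_moves(
  targets=[
    {"xyz": [0, 0.3, 30], "dr": [0, 0, -0.3], "claw": 0.4},
    {"xyz": [0, 0.3, 50], "dr": [0, 0, -0.3], "claw": 0.4},
    {"xyz": [0, 0.3, 61], "dr": [0, 0, -0.3], "claw": 0.4},
    {"xyz": [0, 0.3, 61], "dr": [0, 0, -0.3], "claw": 0.4},
    {"xyz": [-4, 0.3, 61], "dr": [0, 0, -0.3], "claw": 0.4},
    {"xyz": [-8, 0.3, 61], "dr": [0, 0, -0.3], "claw": 0.4},
    {"xyz": [-11, 0.3, 61], "dr": [0, 0, -0.3], "claw": 0.4},
    {"xyz": [-14, 0.3, 61], "dr": [0, 0, -0.3], "claw": 0.4},
    {"xyz": [-16, 0.3, 61], "dr": [0, 0, -0.3], "claw": 0.4},
    {"xyz": [-18, 0.3, 61], "dr": [0, 0, -0.3], "claw": 0.4},
    {"xyz": [-20, 0.3, 61], "dr": [0, 0, -0.3], "claw": 0.4},
    {"xyz": [-22, 0.3, 61], "dr": [0, 0, -0.3], "claw": 0.4},
    {"xyz": [-24, 0.3, 61], "dr": [0, 0, -0.3], "claw": 0.4},
    {"xyz": [-26, 0.3, 61], "dr": [0, 0, -0.3], "claw": 0.4},
    {"xyz": [-28, 0.3, 61], "dr": [0, 0, -0.3], "claw": 0.4},
    {"xyz": [-30, 0.3, 61], "dr": [0, 0, -0.3], "claw": 0.4},
    {"xyz": [-32, 0.3, 61], "dr": [0, 0, -0.3], "claw": 0.4},
    {"xyz": [-34, 0.3, 61], "dr": [0, 0, -0.3], "claw": 0.4},
  ],
)

```text
t: 9.0
ee_pos: [0.4651, -0.0474, 0.0493]
eef_rot: [-3.142, 0.0, -3.086]
contact_force: [-2.0, 0.3, -0.3]
finger_gap: 0.598
```

Run:
```python
from car import *
c,p,d,s=shot("t6","top");carton(c,p,d)
c,p,d,s=shot("w6");carton(c,p,d)
q=p.copy()
for y in(58,-58):
    P=proj(c,[world(0,y,31),world(60,y,31)]);print(P)
```

```text
tcp tray [-126.1   -0. ] z 0.0493 yaw -179.83 F [-0.9  1.4 -0.8] gap 0.6 t 9.05
carton tray [-26.    0.5] size [45.5 96.7] yaw -1.58
tcp tray [-1.261e+02 -1.000e-01] z 0.0493 yaw -179.82 F [ 0.3 -0.1 -0.3] gap 0.6 t 9.1
carton tray [-120.4    1.2] size [40.6 78.3] yaw 0.56
[[382.5627636  473.30742155]
 [370.9993223  532.635115  ]]
[[179.0988559  472.69870255]
 [190.19378919 532.09920477]]
```

View pics/w6.png

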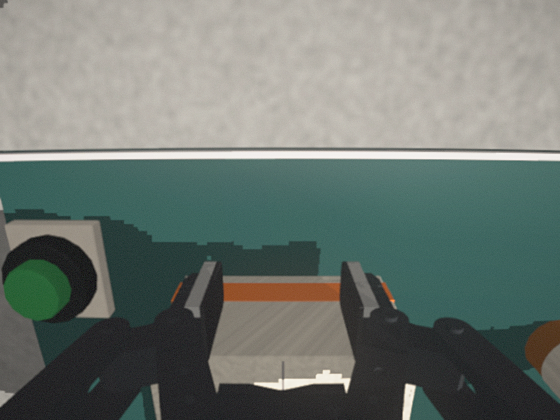

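The fingers are flush on the carton's rear face, with its rear corners symmetric at (175,300) and (393,300), and the carton is now just before the lane mouth. I'll check alignment from above before entering the lane.

>>> apply_moves(
  targets=[
    {"xyz": [8, 0, 0], "dr": [0, 0, 0], "claw": 0.4},
    {"xyz": [8, 0, -40], "dr": [0, 0, 0], "claw": 0.4},
    {"xyz": [8, 0, -90], "dr": [0, 0, 0], "claw": 0.4},
    {"xyz": [-20, 20, -130], "dr": [0, 0, 30], "claw": 0.4},
    {"xyz": [-20, 20, -170], "dr": [0, 0, 30], "claw": 0.4},
    {"xyz": [-40, 30, -210], "dr": [0, 0, 30], "claw": 0.4},
    {"xyz": [-86, 50, -230], "dr": [0, 0, 60], "claw": 0.4},
    {"xyz": [-86, 50, -250], "dr": [0, 0, 60], "claw": 0.4},
    {"xyz": [-86, 50, -250], "dr": [0, 0, 60], "claw": 0.4},
    {"xyz": [-86, 50, -250], "dr": [0, 0, 60], "claw": 0.4},
    {"xyz": [-86, 50, -250], "dr": [0, 0, 90], "claw": 0.4},
    {"xyz": [-86, 50, -250], "dr": [0, 0, 90], "claw": 0.4},
    {"xyz": [-86, 50, -250], "dr": [0, 0, 90], "claw": 0.4},
    {"xyz": [-86, 50, -250], "dr": [0, 0, 90], "claw": 0.4},
    {"xyz": [-86, 50, -250], "dr": [0, 0, 90], "claw": 0.4},
  ],
)

```text
t: 10.6
ee_pos: [0.5475, 0.0074, 0.299]
eef_rot: [-3.141, -0.0, 1.625]
contact_force: [0.4, -0.1, -0.8]
finger_gap: 0.604
```

```bash
python3 - <<'E'
from car import *
shot("w7");shot("t7","top")
E
python3 fit.py w7
```

```text
tcp tray [-41.1  50.3] z 0.2991 yaw 90.28 F [-0.9 -0.1 -0.1] gap 0.6 t 10.65
tcp tray [-41.1  50.2] z 0.2992 yaw 90.32 F [0.3 1.  0.7] gap 0.6 t 10.7
w7
-60 534 fit y at x=0,70,140 [-59.5 -59.3 -59.1] x range [  1.8   3.  139.7 141.2] sd 1.76 z 0.0309
60 121 fit y at x=0,70,140 [60.3 60.6 60.8] x range [  1.2   1.2 139.9 140.1] sd 1.52 z 0.0305
180 607 fit y at x=0,70,140 [179.5 179.8 180.2] x range [  0.7   1.8 139.3 140.4] sd 1.28 z 0.0309
button 75 225.73333333333332 297.4 z [0.03540211 0.03665966] [-109.22608927 -112.82390176] [[-108.823515   -112.30460646]]
stop top 229 x [134.9 135.7 139.5 144.4]
carton tray [-59.5   1.9] size [109.9 100.8] yaw 0.16
apron z 0.0057089978424681165
```

View pics/w7.png

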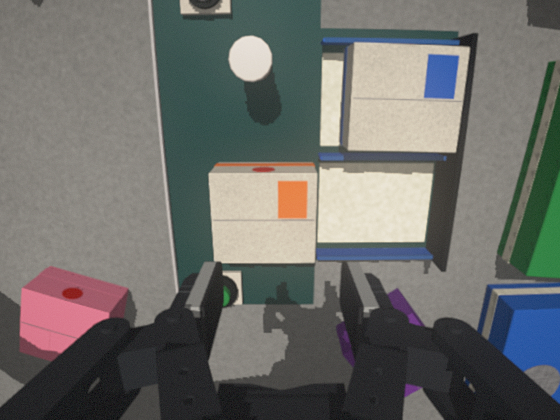

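The carton is square (+0.16°) at y≈+1.9, with the lane centre at ≈+0.5 and both gaps at the mouth clear. I'll go back behind it and push in, easing about 1.5 mm right on the way.

>>> apply_moves(
  targets=[
    {"xyz": [-25, -48, 0], "dr": [0, 0, -30], "claw": 0.4},
    {"xyz": [-25, -48, 0], "dr": [0, 0, -30], "claw": 0.4},
    {"xyz": [-25, -48, 0], "dr": [0, 0, -30], "claw": 0.4},
    {"xyz": [-49, -96, 0], "dr": [0, 0, -60], "claw": 0.4},
    {"xyz": [-49, -96, 0], "dr": [0, 0, -60], "claw": 0.4},
    {"xyz": [-49, -96, 0], "dr": [0, 0, -60], "claw": 0.4},
    {"xyz": [-49, -96, 0], "dr": [0, 0, -60], "claw": 0.4},
    {"xyz": [-49, -96, 40], "dr": [0, 0, -90], "claw": 0.4},
    {"xyz": [-49, -96, 80], "dr": [0, 0, -90], "claw": 0.4},
    {"xyz": [-49, -96, 120], "dr": [0, 0, -90], "claw": 0.4},
    {"xyz": [-49, -96, 160], "dr": [0, 0, -90], "claw": 0.4},
    {"xyz": [-49, -96, 190], "dr": [0, 0, -90], "claw": 0.4},
    {"xyz": [-49, -96, 215], "dr": [0, 0, -90], "claw": 0.4},
    {"xyz": [-49, -96, 235], "dr": [0, 0, -90], "claw": 0.4},
    {"xyz": [-49, -96, 249], "dr": [0, 0, -90], "claw": 0.4},
    {"xyz": [-49, -96, 249], "dr": [0, 0, -90], "claw": 0.4},
    {"xyz": [-49, -96, 249], "dr": [0, 0, -90], "claw": 0.4},
  ],
)

```text
t: 12.4
ee_pos: [0.4547, -0.0471, 0.0506]
eef_rot: [3.141, -0.0, -3.085]
contact_force: [-0.1, 0.6, 0.7]
finger_gap: 0.599
```

Run:
```python
from car import *
c,p,d,s=shot("w8")
```

```text
tcp tray [-136.4    0.8] z 0.051 yaw -179.79 F [ 0.4 -0.8  0.2] gap 0.6 t 12.45
```

>>> apply_moves(
  targets=[
    {"xyz": [-5, 0, 0], "dr": [0, 0, 0], "claw": 0.4},
    {"xyz": [-9, 0, 0], "dr": [0, 0, 0], "claw": 0.4},
    {"xyz": [-12, 0, 0], "dr": [0, 0, 0], "claw": 0.4},
    {"xyz": [-15, 0, 0], "dr": [0, 0, 0], "claw": 0.4},
    {"xyz": [-18, -0.1, 0], "dr": [0, 0, 0], "claw": 0.4},
    {"xyz": [-21, -0.2, 0], "dr": [0, 0, 0], "claw": 0.4},
    {"xyz": [-24, -0.3, 0], "dr": [0, 0, 0], "claw": 0.4},
    {"xyz": [-27, -0.4, 0], "dr": [0, 0, 0], "claw": 0.4},
    {"xyz": [-30, -0.5, 0], "dr": [0, 0, 0], "claw": 0.4},
    {"xyz": [-33, -0.6, 0], "dr": [0, 0, 0], "claw": 0.4},
    {"xyz": [-36, -0.7, 0], "dr": [0, 0, 0], "claw": 0.4},
    {"xyz": [-39, -0.8, 0], "dr": [0, 0, 0], "claw": 0.4},
    {"xyz": [-42, -0.9, 0], "dr": [0, 0, 0], "claw": 0.4},
    {"xyz": [-45, -1.0, 0], "dr": [0, 0, 0], "claw": 0.4},
    {"xyz": [-48, -1.1, 0], "dr": [0, 0, 0], "claw": 0.4},
    {"xyz": [-51, -1.2, 0], "dr": [0, 0, 0], "claw": 0.4},
    {"xyz": [-54, -1.3, 0], "dr": [0, 0, 0], "claw": 0.4},
    {"xyz": [-57, -1.4, 0], "dr": [0, 0, 0], "claw": 0.4},
    {"xyz": [-60, -1.5, 0], "dr": [0, 0, 0], "claw": 0.4},
    {"xyz": [-63, -1.5, 0], "dr": [0, 0, 0], "claw": 0.4},
  ],
)

```text
t: 14.45
ee_pos: [0.518, -0.045, 0.0503]
eef_rot: [-3.142, 0.0, -3.086]
contact_force: [-2.3, -0.0, 0.7]
finger_gap: 0.596
```

Run:
```python
from car import *
c,p,d,s=shot("t9","top");carton(c,p,d)
c,p,d,s=shot("w9")
# rear top edge of carton: corners in wrist view, orange band on rear face
hsv=cv2.cvtColor(p,cv2.COLOR_BGR2HSV);m=(hsv[...,0]>4)&(hsv[...,0]<20)&(hsv[...,1]>150)&(hsv[...,2]>90);m[:, 450:]=0
v,u=np.nonzero(m);print(u.min(),u.max(),v.min(),v.max())
```

```text
tcp tray [-72.9  -0.4] z 0.0503 yaw -179.82 F [-0.1  0.6  0.6] gap 0.6 t 14.5
carton tray [33.2 -1.1] size [36.5 96.9] yaw -1.58
tcp tray [-73.   -0.4] z 0.0503 yaw -179.82 F [-1.2 -0.3 -0.2] gap 0.6 t 14.55
170 390 282 300
```

The carton is 1.6 mm further right than before, so it is about centred, and the force is small. Continuing.

>>> apply_moves(
  targets=[
    {"xyz": [-3, 0, 0], "dr": [0, 0, 0], "claw": 0.4},
    {"xyz": [-6, 0, 0], "dr": [0, 0, 0], "claw": 0.4},
    {"xyz": [-9, 0, 0], "dr": [0, 0, 0], "claw": 0.4},
    {"xyz": [-12, 0, 0], "dr": [0, 0, 0], "claw": 0.4},
    {"xyz": [-15, 0, 0], "dr": [0, 0, 0], "claw": 0.4},
    {"xyz": [-18, 0, 0], "dr": [0, 0, 0], "claw": 0.4},
    {"xyz": [-21, 0, 0], "dr": [0, 0, 0], "claw": 0.4},
    {"xyz": [-24, 0, 0], "dr": [0, 0, 0], "claw": 0.4},
    {"xyz": [-27, 0, 0], "dr": [0, 0, 0], "claw": 0.4},
    {"xyz": [-30, 0, 0], "dr": [0, 0, 0], "claw": 0.4},
    {"xyz": [-33, 0, 0], "dr": [0, 0, 0], "claw": 0.4},
    {"xyz": [-36, 0, 0], "dr": [0, 0, 0], "claw": 0.4},
    {"xyz": [-39, 0, 0], "dr": [0, 0, 0], "claw": 0.4},
    {"xyz": [-42, 0, 0], "dr": [0, 0, 0], "claw": 0.4},
    {"xyz": [-45, 0, 0], "dr": [0, 0, 0], "claw": 0.4},
    {"xyz": [-48, 0, 0], "dr": [0, 0, 0], "claw": 0.4},
    {"xyz": [-51, 0, 0], "dr": [0, 0, 0], "claw": 0.4},
    {"xyz": [-54, 0, 0], "dr": [0, 0, 0], "claw": 0.4},
    {"xyz": [-57, 0, 0], "dr": [0, 0, 0], "claw": 0.4},
    {"xyz": [-60, 0, 0], "dr": [0, 0, 0], "claw": 0.4},
  ],
)

```text
t: 16.55
ee_pos: [0.5779, -0.0416, 0.0503]
eef_rot: [-3.142, -0.0, -3.086]
contact_force: [-6.2, 0.2, 4.3]
finger_gap: 0.598
```

Run:
```python
from car import *
c,p,d,s=shot("t10","top");carton(c,p,d)
c,p,d,s=shot("w10")
hsv=cv2.cvtColor(p,cv2.COLOR_BGR2HSV);m=(hsv[...,0]>4)&(hsv[...,0]<20)&(hsv[...,1]>150)&(hsv[...,2]>90);m[:, 450:]=0
v,u=np.nonzero(m);print(u.min(),u.max(),v.min(),v.max())
```

```text
tcp tray [-12.9  -0.2] z 0.0503 yaw -179.82 F [-2.1 -0.5 -0.2] gap 0.6 t 16.6
carton tray [ 99.7 -25.7] size [18.4 45.5] yaw -1.59
tcp tray [-12.9  -0.2] z 0.0503 yaw -179.82 F [-0.3  0.1 -0.5] gap 0.6 t 16.65
170 390 281 300
```

View pics/w10.png

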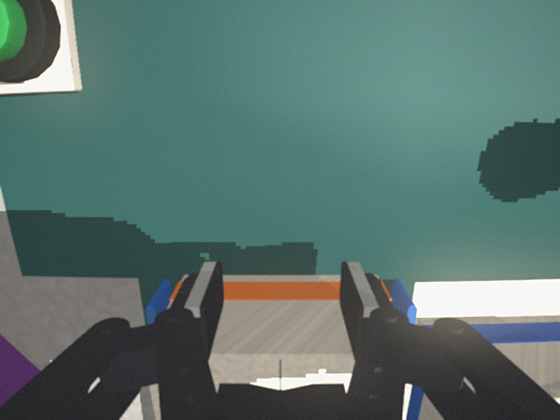

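The carton sits evenly between the rails: carton edges at px 170 and 390, rails at about 160 and 400. About 32 mm remain.

>>> apply_moves(
  targets=[
    {"xyz": [-2, 0, 0], "dr": [0, 0, 0], "claw": 0.4},
    {"xyz": [-4, 0, 0], "dr": [0, 0, 0], "claw": 0.4},
    {"xyz": [-6, 0, 0], "dr": [0, 0, 0], "claw": 0.4},
    {"xyz": [-8, 0, 0], "dr": [0, 0, 0], "claw": 0.4},
    {"xyz": [-10, 0, 0], "dr": [0, 0, 0], "claw": 0.4},
    {"xyz": [-12, 0, 0], "dr": [0, 0, 0], "claw": 0.4},
    {"xyz": [-14, 0, 0], "dr": [0, 0, 0], "claw": 0.4},
    {"xyz": [-16, 0, 0], "dr": [0, 0, 0], "claw": 0.4},
    {"xyz": [-18, 0, 0], "dr": [0, 0, 0], "claw": 0.4},
    {"xyz": [-20, 0, 0], "dr": [0, 0, 0], "claw": 0.4},
    {"xyz": [-22, 0, 0], "dr": [0, 0, 0], "claw": 0.4},
    {"xyz": [-24, 0, 0], "dr": [0, 0, 0], "claw": 0.4},
    {"xyz": [-26, 0, 0], "dr": [0, 0, 0], "claw": 0.4},
    {"xyz": [-27, 0, 0], "dr": [0, 0, 0], "claw": 0.4},
    {"xyz": [-28, 0, 0], "dr": [0, 0, 0], "claw": 0.4},
  ],
)

```text
t: 18.15
ee_pos: [0.6057, -0.0401, 0.0503]
eef_rot: [-3.142, -0.0, -3.086]
contact_force: [-2.1, 0.4, -0.7]
finger_gap: 0.6
```

>>> apply_moves(
  targets=[
    {"xyz": [-0.5, 0, 0], "dr": [0, 0, 0], "claw": 0.4},
    {"xyz": [-1, 0, 0], "dr": [0, 0, 0], "claw": 0.4},
    {"xyz": [-1.5, 0, 0], "dr": [0, 0, 0], "claw": 0.4},
    {"xyz": [-2, 0, 0], "dr": [0, 0, 0], "claw": 0.4},
    {"xyz": [-2, 0, 0], "dr": [0, 0, 0], "claw": 0.4},
  ],
)

```text
t: 18.65
ee_pos: [0.6077, -0.04, 0.0503]
eef_rot: [-3.142, 0.0, -3.086]
contact_force: [-1.4, 0.4, -1.3]
finger_gap: 0.6
```

>>> apply_moves(
  targets=[
    {"xyz": [-0.5, 0, 0], "dr": [0, 0, 0], "claw": 0.4},
    {"xyz": [-1, 0, 0], "dr": [0, 0, 0], "claw": 0.4},
    {"xyz": [-1.5, 0, 0], "dr": [0, 0, 0], "claw": 0.4},
  ],
)

```text
t: 18.95
ee_pos: [0.6092, -0.0399, 0.0503]
eef_rot: [3.142, -0.0, -3.086]
contact_force: [-2.5, 0.1, -0.3]
finger_gap: 0.601
```

>>> apply_moves(
  targets=[
    {"xyz": [-0.5, 0, 0], "dr": [0, 0, 0], "claw": 0.4},
    {"xyz": [-1, 0, 0], "dr": [0, 0, 0], "claw": 0.4},
  ],
)

```text
t: 19.15
ee_pos: [0.6101, -0.0399, 0.0503]
eef_rot: [-3.142, -0.0, -3.086]
contact_force: [-3.3, -0.1, -0.7]
finger_gap: 0.602
```

>>> apply_moves(
  targets=[
    {"xyz": [-0.4, 0, 0], "dr": [0, 0, 0], "claw": 0.4},
    {"xyz": [-0.8, 0, 0], "dr": [0, 0, 0], "claw": 0.4},
  ],
)

```text
t: 19.35
ee_pos: [0.6109, -0.0398, 0.0503]
eef_rot: [3.142, -0.0, -3.086]
contact_force: [-3.0, -0.9, 1.4]
finger_gap: 0.599
```

>>> apply_moves(
  targets=[
    {"xyz": [-0.4, 0, 0], "dr": [0, 0, 0], "claw": 0.4},
    {"xyz": [-0.8, 0, 0], "dr": [0, 0, 0], "claw": 0.4},
  ],
)

```text
t: 19.55
ee_pos: [0.611, -0.0398, 0.0503]
eef_rot: [3.141, -0.002, -3.086]
contact_force: [-9.4, 0.7, 7.3]
finger_gap: 0.601
```

Firm stop: -9.4 N and no further advance, with the tool at tray x≈19.6. I'll back straight off and check from above.

>>> apply_moves(
  targets=[
    {"xyz": [2, 0, 0], "dr": [0, 0, 0], "claw": 0.4},
    {"xyz": [6, 0, 0], "dr": [0, 0, 0], "claw": 0.4},
    {"xyz": [14, 0, 0], "dr": [0, 0, 0], "claw": 0.4},
    {"xyz": [16, 0, -30], "dr": [0, 0, 0], "claw": 0.4},
    {"xyz": [16, 0, -70], "dr": [0, 0, 0], "claw": 0.4},
    {"xyz": [18, 10, -120], "dr": [0, 0, 30], "claw": 0.4},
    {"xyz": [20, 25, -170], "dr": [0, 0, 30], "claw": 0.4},
    {"xyz": [20, 40, -210], "dr": [0, 0, 30], "claw": 0.4},
    {"xyz": [20, 50, -240], "dr": [0, 0, 60], "claw": 0.4},
    {"xyz": [20, 50, -250], "dr": [0, 0, 60], "claw": 0.4},
    {"xyz": [20, 50, -250], "dr": [0, 0, 60], "claw": 0.4},
    {"xyz": [20, 50, -250], "dr": [0, 0, 90], "claw": 0.4},
    {"xyz": [20, 50, -250], "dr": [0, 0, 90], "claw": 0.4},
    {"xyz": [20, 50, -250], "dr": [0, 0, 90], "claw": 0.4},
    {"xyz": [20, 50, -250], "dr": [0, 0, 90], "claw": 0.4},
    {"xyz": [20, 50, -250], "dr": [0, 0, 90], "claw": 0.4},
  ],
)

```text
t: 21.15
ee_pos: [0.5886, 0.0091, 0.3001]
eef_rot: [3.142, -0.0, 1.62]
contact_force: [1.0, 0.2, -0.3]
finger_gap: 0.599
```

```bash
python3 - <<'E'
from car import *
shot("w11")
E
python3 fit.py w11
```

```text
tcp tray [-0.1 49.9] z 0.3 yaw 89.7 F [0.2 0.9 0.8] gap 0.6 t 21.2
w11
-60 112 fit y at x=0,70,140 [-59.1 -59.4 -59.8] x range [ 2.   2.  30.6 30.6] sd 1.76 z 0.0305
60 101 fit y at x=0,70,140 [60.2 59.8 59.4] x range [  1.1   1.1 139.7 139.9] sd 1.21 z 0.0307
180 651 fit y at x=0,70,140 [179.6 179.7 179.8] x range [  1.4   2.4 140.5 141.7] sd 1.32 z 0.0308
button 26 176.15384615384616 290.6923076923077 z [0.02650179 0.03385412] [-131.88147426 -107.61294126] [[-132.41723064 -109.25340648]]
carton tray [84.3  0.5] size [107. 102.] yaw 0.16
apron z 0.005710146928892712
```

View pics/w11.png

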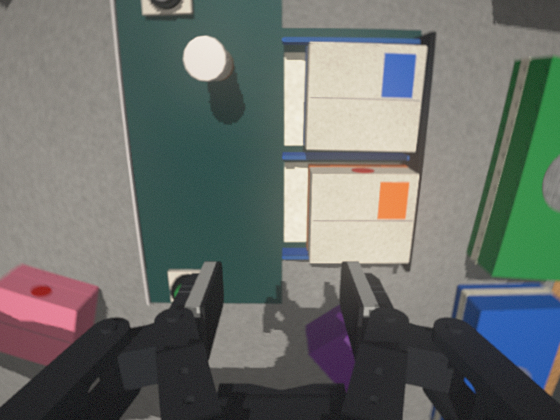

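The carton is home: rear edge at x≈30.8, yaw +0.16°, y≈0.5, against the stop, with clear gaps to both rails. The fitted centre of 84.3 is clipped by my x<138 filter. Now the button, with the fingers shut.

>>> apply_moves(
  targets=[
    {"xyz": [-54, -40, 0], "dr": [0, 0, 0], "claw": 1},
    {"xyz": [-108, -80, 0], "dr": [0, 0, 0], "claw": 1},
    {"xyz": [-140, -104, 20], "dr": [0, 0, 0], "claw": 1},
    {"xyz": [-162, -120, 50], "dr": [0, 0, 0], "claw": 1},
    {"xyz": [-162, -120, 90], "dr": [0, 0, 0], "claw": 1},
    {"xyz": [-162, -120, 130], "dr": [0, 0, 0], "claw": 1},
    {"xyz": [-162, -120, 160], "dr": [0, 0, 0], "claw": 1},
    {"xyz": [-162, -120, 180], "dr": [0, 0, 0], "claw": 1},
    {"xyz": [-162, -120, 190], "dr": [0, 0, 0], "claw": 1},
    {"xyz": [-162, -120, 190], "dr": [0, 0, 0], "claw": 1},
    {"xyz": [-162, -120, 190], "dr": [0, 0, 0], "claw": 1},
    {"xyz": [-162, -120, 190], "dr": [0, 0, 0], "claw": 1},
  ],
)

```text
t: 22.4
ee_pos: [0.4787, -0.1594, 0.1113]
eef_rot: [3.14, 0.0, 1.627]
contact_force: [0.1, -0.2, 0.4]
finger_gap: -0.001
```

Run:
```python
from car import *
c,p,d,s=shot("w12")
X=cloud(c,d);hsv=cv2.cvtColor(p,cv2.COLOR_BGR2HSV);m=(hsv[...,0]>45)&(hsv[...,0]<80)&(hsv[...,1]>140)
v,u=np.nonzero(m);print(len(u),u.min(),u.max(),v.min(),v.max(),np.nanmedian(X[...,2][m]),np.median(tray(X[m]),0))
print("pred button px",proj(c,[world(-120,-112,35.6)]),"tip px",proj(c,[s['ee_pos']+toolR(s)@np.array([0,0,.022])]))
```

```text
tcp tray [-118.7 -112.5] z 0.1113 yaw 90.2 F [ 0.1 -0.4  0.6] gap -0.0 t 22.45
505 260 301 213 250 0.035697268729892956 [nan nan]
pred button px [[278.11167979 230.46850107]] tip px [[280.34687809 276.28053371]]
```

View pics/w12.png

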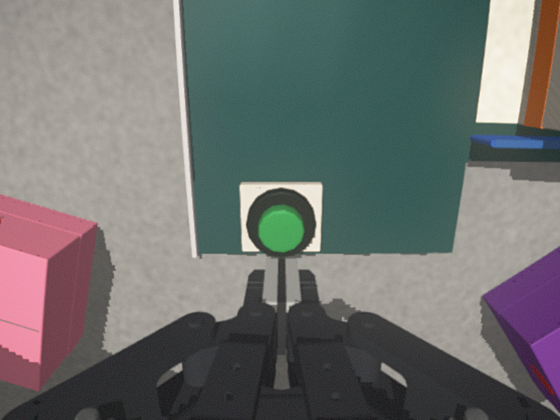

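The green top at (280,230) matches the prediction, with the shut fingertips right above it. Descending.

>>> apply_moves(
  targets=[
    {"xyz": [0, -1, 20], "dr": [0, 0, 0], "claw": 1},
    {"xyz": [0, -1, 35], "dr": [0, 0, 0], "claw": 1},
    {"xyz": [0, -1, 45], "dr": [0, 0, 0], "claw": 1},
    {"xyz": [0, -1, 51], "dr": [0, 0, 0], "claw": 1},
    {"xyz": [0, -1, 54], "dr": [0, 0, 0], "claw": 1},
    {"xyz": [0, -1, 56], "dr": [0, 0, 0], "claw": 1},
    {"xyz": [0, -1, 57], "dr": [0, 0, 0], "claw": 1},
    {"xyz": [0, -1, 57], "dr": [0, 0, 0], "claw": 1},
  ],
)

```text
t: 23.25
ee_pos: [0.4772, -0.1594, 0.0536]
eef_rot: [3.141, 0.0, 1.626]
contact_force: [-1.7, 0.3, 4.0]
finger_gap: -0.003
```

>>> apply_moves(
  targets=[
    {"xyz": [0, 0, 1], "dr": [0, 0, 0], "claw": 1},
    {"xyz": [0, 0, 1.5], "dr": [0, 0, 0], "claw": 1},
    {"xyz": [0, 0, 1.5], "dr": [0, 0, 0], "claw": 1},
  ],
)

```text
t: 23.55
ee_pos: [0.4772, -0.1594, 0.052]
eef_rot: [3.141, -0.0, 1.626]
contact_force: [-1.9, 1.6, 8.5]
finger_gap: 0.001
```

Force is 8.5 N, above the 5 N needed at the bottom, so the button is fully down. Releasing and moving clear.

>>> apply_moves(
  targets=[
    {"xyz": [0, 0, -3], "dr": [0, 0, 0], "claw": 1},
    {"xyz": [0, 0, -10], "dr": [0, 0, 0], "claw": 1},
    {"xyz": [0, 0, -40], "dr": [0, 0, 0], "claw": 1},
    {"xyz": [0, 0, -80], "dr": [0, 0, 0], "claw": 1},
    {"xyz": [30, 0, -130], "dr": [0, 0, 0], "claw": 1},
    {"xyz": [70, 20, -180], "dr": [0, 0, 0], "claw": 1},
    {"xyz": [120, 50, -220], "dr": [0, 0, 0], "claw": 1},
    {"xyz": [160, 80, -250], "dr": [0, 0, 0], "claw": 1},
    {"xyz": [160, 80, -250], "dr": [0, 0, 0], "claw": 1},
    {"xyz": [160, 80, -250], "dr": [0, 0, 0], "claw": 1},
    {"xyz": [160, 80, -250], "dr": [0, 0, 0], "claw": 1},
  ],
)

```text
t: 24.65
ee_pos: [0.5484, 0.0056, 0.3023]
eef_rot: [3.141, 0.0, 1.628]
contact_force: [0.0, -0.1, -0.4]
finger_gap: 0.002
```

```bash
sed -i 's/<138)/<141)/' car.py
python3 - <<'E'
from car import *
shot("w13");
E
python3 fit.py w13
```

```text
tcp tray [-41.1  47.4] z 0.3018 yaw 90.18 F [-0.8 -0.6 -0.7] gap -0.0 t 24.7
w13
-60 135 fit y at x=0,70,140 [-59.4 -60.8 -62.1] x range [ 1.   2.3 32.4 32.5] sd 1.98 z 0.0307
60 119 fit y at x=0,70,140 [60.4 60.2 59.9] x range [  1.5   1.5 139.9 140.2] sd 1.51 z 0.0306
180 602 fit y at x=0,70,140 [179.5 179.7 180. ] x range [  0.7   1.7 139.3 140.5] sd 1.25 z 0.0308
button 385 217.05194805194805 292.95584415584415 z [0.03552409 0.03669186] [-118.16466308 -110.06895183] [[-118.18625862 -110.04787954]]
carton tray [85.3 -0. ] size [110.7 101.4] yaw 0.18
apron z 0.005665400309367297
```

View pics/w13.png

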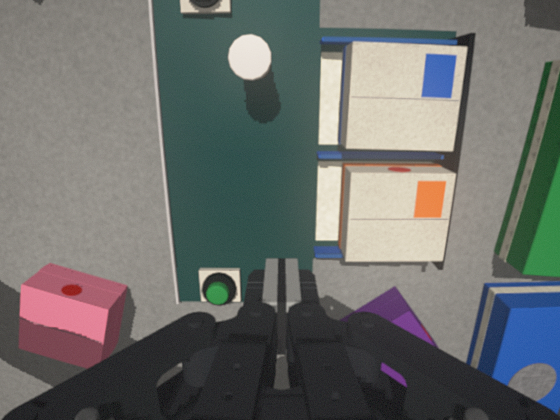

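The carton is home at (85.3, 0.0) with yaw 0.18°. The button is back up at z=0.0355, and the bottle, stock and rails are undisturbed. Handing in.

```bash
python3 -c "
from rig import *
print(hand_in())"
```

```text
the job is handed in; nothing more can be done
None
```

The orange-banded carton is home in the empty lane, the green button has been pressed and released, and the job was handed in at about 25 s of the 69 s allowed. I nudged the carton sideways into line from its left side, then pushed it slowly from behind with two fingers until it stopped at the back stop, at about 9 N.

**Carton:** the last wrist-camera check put it at tray (85.3, 0.0) mm against a target of (85, 0), turned +0.18°. The rail fits also suggest the tray yaw is about 0.2° more than the 3.0° I used, so it is square within what I can measure. That leaves about 8 mm clear to each rail, and I saw no rail contact in the pictures.

**Button:** I pressed it to 8.5 N, above the roughly 5 N it needs at the bottom. It was back up afterwards, with its top at z ≈ 35.5 mm, the same as before.

**Other things:** the stocked carton and the tray bottle stood where they were in the final view. I did not check the table items (cup, second bottle, organiser, lantern, scale) again, but the arm never came close to them.

**Checks that disagreed:**
- One overlay seemed to show the rails a few millimetres off. That was a unit mistake in my drawing, and the refits put the rails within about 1 mm of where I expected.
- Some carton readings during the push were cut short by the gripper, and one was clipped by my own filter. I used them only as a rough guide.
- At the stop I read about 7 N upward on the tool along with the push. The later picture showed the carton flat.

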